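# Return the glaze test cups to the sample tray

### The job

Put the four glazed test cups back in the wooden sample tray, each standing upright in the cell whose tile has the cup's own glaze colour. Set them down rather than dropping them, and leave the bare-clay cup and the blue mug with the handle where they stand.

Things in the scene. Friction and masses are not known exactly. Their poses are not given: they have to be found in the camera images.
- cup_blue_mid (a point): Loose ceramic test cup glazed dark cobalt blue all over, with no handle: a straight, open-topped round cup 46 mm across and 60 mm high (wall 4 mm, 70 to 140 g), with a thin bare-clay line round its foot. It stands upright on the bench. The point is on its axis half-way up, 30 mm above its underside; z is up along its axis.
- cup_green_mid (a point): Loose ceramic test cup glazed dark green all over, with no handle: a straight, open-topped round cup 46 mm across and 60 mm high (wall 4 mm, 70 to 140 g), with a thin bare-clay line round its foot. It stands upright on the bench. The point is on its axis half-way up, 30 mm above its underside; z is up along its axis.
- cup_yellow_mid (a point): Loose ceramic test cup glazed honey yellow all over, with no handle: a straight, open-topped round cup 46 mm across and 60 mm high (wall 4 mm, 70 to 140 g), with a thin bare-clay line round its foot. It stands upright on the bench. The point is on its axis half-way up, 30 mm above its underside; z is up along its axis.
- cup_white_mid (a point): Loose ceramic test cup glazed white all over, with no handle: a straight, open-topped round cup 46 mm across and 60 mm high (wall 4 mm, 70 to 140 g), with a thin bare-clay line round its foot. It stands upright on the bench. The point is on its axis half-way up, 30 mm above its underside; z is up along its axis.
- tile_blue: Dark cobalt blue glaze tile, 70 mm square, 5 mm thick, fixed in one cell of the fixed wooden tray (which cell varies). Origin: centre of its underside, 6 mm above the bench; z up, x and y along the cell's walls. The cell, centred on it, is 74 mm square inside. Tray: 166 mm square, 2 x 2 cells 80 mm apart centre to centre, 6 mm walls, tops 24 mm (dividers 21 mm) above the bench.
- tile_green: Dark green glaze tile, 70 mm square, 5 mm thick, fixed in one cell of the fixed wooden tray (which cell varies). Origin: centre of its underside, 6 mm above the bench; z up, x and y along the cell's walls. The cell, centred on it, is 74 mm square inside. Tray: 166 mm square, 2 x 2 cells 80 mm apart centre to centre, 6 mm walls, tops 24 mm (dividers 21 mm) above the bench.
- tile_yellow: Honey yellow glaze tile, 70 mm square, 5 mm thick, fixed in one cell of the fixed wooden tray (which cell varies). Origin: centre of its underside, 6 mm above the bench; z up, x and y along the cell's walls. The cell, centred on it, is 74 mm square inside. Tray: 166 mm square, 2 x 2 cells 80 mm apart centre to centre, 6 mm walls, tops 24 mm (dividers 21 mm) above the bench.
- tile_white: White glaze tile, 70 mm square, 5 mm thick, fixed in one cell of the fixed wooden tray (which cell varies). Origin: centre of its underside, 6 mm above the bench; z up, x and y along the cell's walls. The cell, centred on it, is 74 mm square inside. Tray: 166 mm square, 2 x 2 cells 80 mm apart centre to centre, 6 mm walls, tops 24 mm (dividers 21 mm) above the bench.
- cup_bare_mid (a point): Look-alike: unglazed, dull red-brown bare-clay cup of the same size and shape as the test cups (46 mm across, 60 mm high), loose on the bench; it does not go in the tray. The point is on its axis half-way up, 30 mm above its underside.
- mug_mid (a point): Look-alike: dark cobalt blue drinking mug with a loop handle, 62 mm across and 68 mm high, loose on the bench; it does not go in the tray. The point is on its axis half-way up, 34 mm above its underside; the handle sticks out along its own +y to 67 mm from the axis.
Things that resemble listed ones, but are neither listed nor needed, are in the scene too. There is more than one size of the part that bears cup_white_mid; the job needs the largest.

How it is judged:
At the end, for the whole second after the job is handed in: Each glazed cup stands upright (0.12 rad) and still, base on the tile of its own colour (within 4 mm) and axis within 16 mm of the tile centre along each cell side (anywhere in the cell); the bare-clay cup and blue mug are upright and within 20 mm of where they began (x of cup_blue_mid in the frame of tile_blue between -0.016 and 0.016 m and y of cup_blue_mid in the frame of tile_blue between -0.016 and 0.016 m and z of cup_blue_mid in the frame of tile_blue between 0.031 and 0.039 m and angle between each of cup_blue_mid, cup_green_mid, cup_yellow_mid, cup_white_mid, cup_bare_mid, mug_mid's own z axis and vertical below 0.12 rad and linear speed of each of cup_blue, cup_green, cup_yellow, cup_white below 0.02 m/s and x of cup_green_mid in the frame of tile_green between -0.016 and 0.016 m and y of cup_green_mid in the frame of tile_green between -0.016 and 0.016 m and z of cup_green_mid in the frame of tile_green between 0.031 and 0.039 m and x of cup_yellow_mid in the frame of tile_yellow between -0.016 and 0.016 m and y of cup_yellow_mid in the frame of tile_yellow between -0.016 and 0.016 m and z of cup_yellow_mid in the frame of tile_yellow between 0.031 and 0.039 m and x of cup_white_mid in the frame of tile_white between -0.016 and 0.016 m and y of cup_white_mid in the frame of tile_white between -0.016 and 0.016 m and z of cup_white_mid in the frame of tile_white between 0.031 and 0.039 m and distance of each of cup_bare_mid, mug_mid from where it was at the start of the episode below 0.02 m); the robot touches nothing.
It fails at once if the bare-clay cup or the blue mug is moved more than 20 mm or tipped (distance of any of cup_bare_mid, mug_mid from where it was at the start of the episode above 0.02 m or angle between any of cup_bare_mid, mug_mid's own z axis and vertical above 0.3 rad).
It fails at once if a test cup is dropped (falls free by more than about 30 mm) or thrown ((linear speed of cup_blue above 0.8 m/s and contact force between the fingers and cup_blue below 0.1 N) or (linear speed of cup_green above 0.8 m/s and contact force between the fingers and cup_green below 0.1 N) or (linear speed of cup_yellow above 0.8 m/s and contact force between the fingers and cup_yellow below 0.1 N) or (linear speed of cup_white above 0.8 m/s and contact force between the fingers and cup_white below 0.1 N)).
It also fails if it takes over 118 s, if anything falls off the work surface, if the arm or the gripper's body presses on something with over 40 N, if the wrist force passes 120 N, or if a joint passes its speed limit or range.

### The arm

A 6-joint arm with a two-finger parallel gripper is mounted at the origin on the work surface. World frame = base frame: x ahead of the robot, y to its left, z up, the work surface at z = 0. Lengths are in m, angles in rad, forces in N, time in s.
With the tool pointing down it reaches from about 0.275 to 0.825 m from the base axis. Payload 4.9 kg.
Tool frame: the origin (TCP) lies at the very end of the fingers, on their centre line; the grasp point (between the pads) lies 19 mm behind it; z points along the fingers, y is the line along which they close (so a half turn about z gives the same grasp; the last joint's range is limited). The gripper opens to 85 mm and grips with 20 to 120 N. Pads are 22 mm wide; open, the fingers measure 114 mm over their backs; the gripper's body (76 mm by 85 mm) begins 54 mm behind the grasp point. The pads swing forward as they close: fully open they stand 13 mm farther back than shut.
Start: joints at [-1.241, 0.326, -0.193, 1.052, 0, 1.437], TCP at [0.246, -0.492, 0.231] pointing down, gripper open.
Joint ranges: [-2.65, 2.65], [-0.97, 1.79], [-1.3, 1.35], [-1.93, 2.1], [-1.47, 1.37], [-3.14, 3.14]. Speed limits (rad/s): [2.57, 2.57, 3.14, 3.14, 3.14, 3.14].

### API

Orientations are given as [roll, pitch, yaw] about the fixed x, y, z axes, in that order (R = Rz(yaw) Ry(pitch) Rx(roll)).
In Python, from station import readout, cams, bot gives the robot as it stands.
- The arm moves only by the shell command python3 -m inch 'ROWS' [OPENING] [FORCE]. ROWS is JSON, a list of rows, each a list of 6 numbers: the shift along the tool's x, y, z in cm, then the turn, a rotation vector about the tool's x, y, z in rad. A call has 1 to 20 rows; each row is the pose to reach, as a shift and turn from the pose commanded when the call began, along the tool's axes at that moment; what a row does not reach only later rows make up. A row lasts 1/10 s, in which the tool goes at most 50 mm and 8.59 degrees, less where a joint would pass 70% of its speed; a pose out of reach is approached as far as the arm can. A call with a gripper value outside its range is refused whole. OPENING is the opening, from -1 (shut) to 1 (fully open), set as the call begins (- or left out, the last holds). The fingers move at their own pace and stop on an object; FORCE is the grip in N (left out, the last holds). Time passes only in rows, so rows that repeat a pose let the fingers close. It gives the time, the measured TCP pose, the force, the opening and the grip force at its end, in the units of the state.
- readout.sense(): the state, without advancing time (a new reading comes with each control period).
- cams.capture(name): name is "scene" or "side" or "wrist"; returns a dict with "img" (480x640x3 uint8, blue, green, red), "fx", "fy", "cx", "cy" (pixels), "dist_coeffs" ([k1, k2, p1, p2, k3] as OpenCV has them; the pictures are not rectified), "extrinsics" (4x4, takes a point from world to camera coordinates); the wrist camera has in their place "mount" (4x4, takes a point from camera to tool coordinates, whose origin is the TCP and whose axes are the flange's). Camera axes: x right, y down, z forward; pixel columns grow to the right and rows downward; lengths in m; the calibration is good to about 2 mm. A picture is of the moment at which its call begins: read the wrist's pose just before it. There is no depth.
- bot.hand_in(): hands the job in; it is judged then, once.
The state is a dict: "t": time; "joints": joint angles; "joint_vel": joint speeds; "tau": joint torques, N m; "position": TCP position; "tcp_rot": TCP orientation; "ft_force": force on the tool from outside, world axes, zero at the start; "wrist_torque": the same for the moment, N m; "width": opening from 0.0 (shut) to 1.0 (fully open); "grasp_force": force on a finger pad.
Only numpy, scipy, OpenCV 4.12 (cv2) and the standard library are available. Lean on these libraries where they do the work, as an engineer would, in place of code of your own. Each camera call takes 0.05 s, during which the arm holds its last target. There are 200 camera calls.

## Working session

There is one attempt and no reset: what is moved stays moved. The work goes in short steps, Python scripts to look and compute and a shell command to move; the robot and the scene stay as the last step left them, time stands still between calls to the robot, and variables do not carry over. Pictures are saved under pics/ and viewed, at most 14 in all, crops included, and the job is handed in when it is done.

```bash
ls; mkdir -p pics; python3 - <<'E'
from station import readout,cams
import cv2,numpy as np,json
for n in("scene","side","wrist"):
    c=cams.capture(n);cv2.imwrite(f"pics/{n}0.png",c["img"])
    print(n,[c[k] for k in("fx","fy","cx","cy","dist_coeffs")]);print(np.round(c.get("extrinsics",c.get("mount")),4).tolist())
    np.save(f"{n}.npy",np.array([c["fx"],c["fy"],c["cx"],c["cy"],*np.ravel(c["dist_coeffs"]),*np.ravel(c.get("extrinsics",c.get("mount")))]))
print(readout.sense())
E
```

```text
pics
scene [527.4059143001535, 527.4059143001535, 324.5356434227979, 235.60647966248877, array([-0.01582649,  0.        ,  0.        ,  0.        ,  0.        ])]
[[-0.539, 0.8422, -0.0133, 0.309], [0.6399, 0.3992, -0.6567, -0.2696], [-0.5477, -0.3625, -0.754, 1.4035], [0.0, 0.0, 0.0, 1.0]]
side [472.8744151205926, 472.8744151205926, 325.5307997365081, 238.11322253948305, array([0.04254887, 0.        , 0.        , 0.        , 0.        ])]
[[-0.8296, -0.5582, -0.0138, 0.3802], [-0.2748, 0.4297, -0.8601, 0.2083], [0.486, -0.7098, -0.5099, 0.7503], [0.0, 0.0, 0.0, 1.0]]
wrist [416.86428264113886, 416.86428264113886, 323.4307871062504, 240.3639989724668, array([-0.02247348,  0.        ,  0.        ,  0.        ,  0.        ])]
[[0.0003, -0.9462, -0.3236, 0.0822], [1.0, 0.0005, -0.0003, -0.0009], [0.0005, -0.3236, 0.9462, -0.1423], [0.0, 0.0, 0.0, 1.0]]
{'t': 0.15, 'joints': array([-1.24121637e+00,  3.26781346e-01, -1.93334103e-01,  1.05199517e+00,
       -2.09571407e-05,  1.43665521e+00]), 'joint_vel': array([ 0.00069904, -0.00323929,  0.00251496,  0.00204752, -0.00050513,
        0.00018745]), 'tau': array([ 1.00315872e-03, -4.43702424e+01,  2.62666386e+01,  1.03922127e-02,
       -2.28228746e-04,  1.29651873e-06]), 'position': array([ 0.24589656, -0.49148933,  0.23068514]), 'tcp_rot': array([-3.14028737e+00, -1.55003452e-04,  4.63720988e-01]), 'ft_force': array([-0.1935384 , -0.71535772,  0.19661729]), 'wrist_torque': array([-0.04240302,  0.01171376,  0.01015124]), 'grasp_force': 0.0, 'width': 1.004334876242615}
```

View pics/scene0.png

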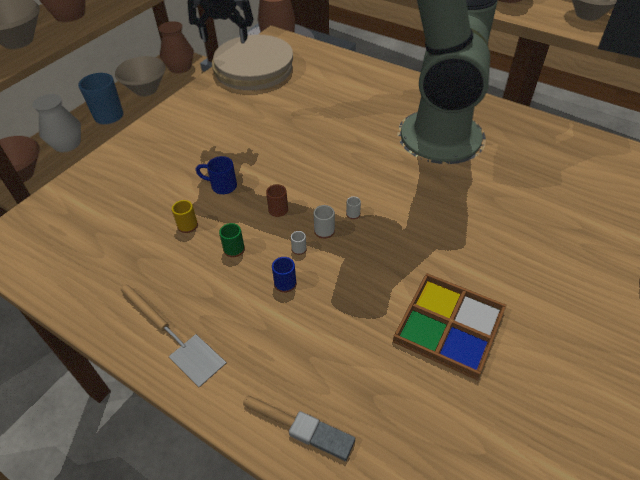

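View pics/side0.png

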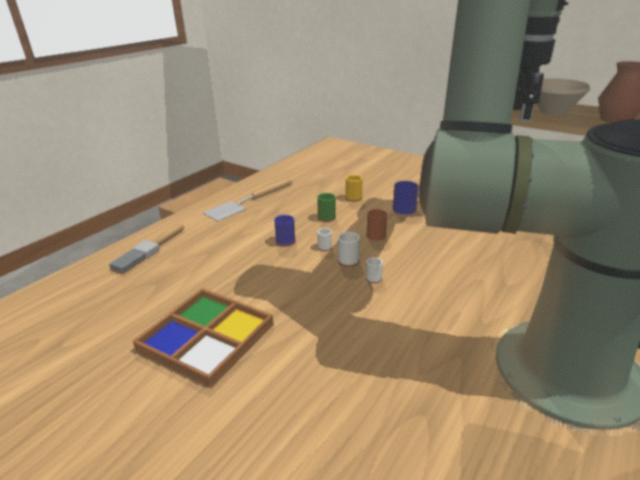

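The scene view shows these candidates:
- **Blue:** the cup at (284,274). The mug with the handle at (221,175) is a look-alike.
- **White:** the large cup at (324,221). Small look-alikes are at (353,207) and (298,242).
- **Green:** (232,240).
- **Yellow:** (185,216).
- **Bare clay:** (277,200), which stays where it is.
- **Tiles:** yellow (439,300), white (477,315), green (423,330), blue (464,347).

I'll check the choice in one close crop.

```bash
cat > h.py <<'E'
import numpy as np,cv2
def load(n):
    a=np.load(f"{n}.npy");K=np.array([[a[0],0,a[2]],[0,a[1],a[3]],[0,0,1]]);return K,a[4:9],a[9:].reshape(4,4)
def ray(n,uv,T=None):
    K,d,E=load(n)
    if T is None:T=np.linalg.inv(E)
    p=cv2.undistortPoints(np.array([[uv]],float),K,d)[0,0]
    return T[:3,3],T[:3,:3]@np.array([*p,1])
def at(n,uv,z,T=None):
    o,v=ray(n,uv,T);return (o+v*(z-o[2])/v[2])[:2]
def toolT(s):
    from scipy.spatial.transform import Rotation as R
    M=np.eye(4);M[:3,:3]=R.from_euler('xyz',s['tcp_rot']).as_matrix();M[:3,3]=s['position'];return M
E
python3 - <<'E'
import cv2
from h import *
im=cv2.imread("pics/scene0.png");cv2.imwrite("pics/crop1.png",cv2.resize(im[145:300,160:370],None,fx=3.8,fy=3.8,interpolation=2))
a,b=(im[270:385,385:515],0);cv2.imwrite("pics/crop2.png",cv2.resize(a,None,fx=5,fy=5,interpolation=2))
E
```

```text
(no output)
```

View pics/crop1.png

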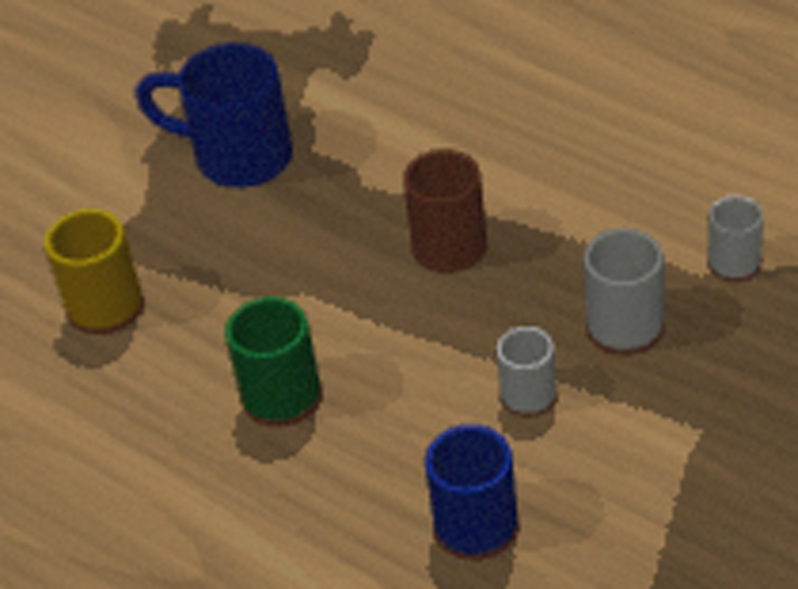

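View pics/crop2.png

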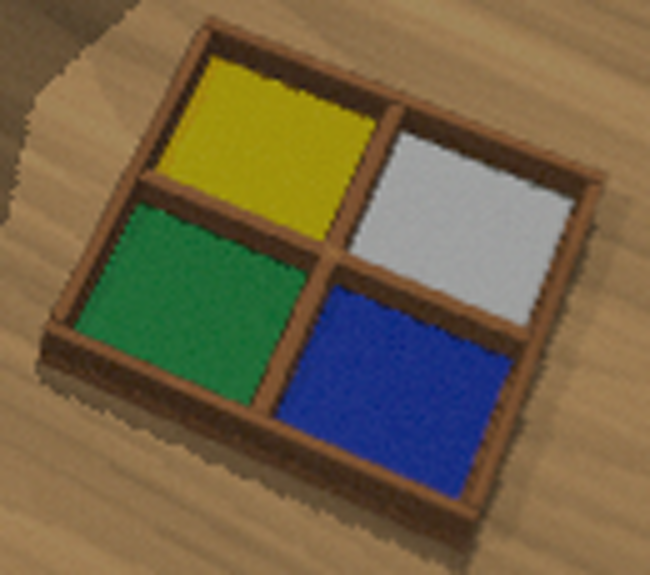

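The crop confirms it. The large white cup's rim is at crop (624,265) and clearly dwarfs the two small white ones. The blue cup has no handle and its rim is at (469,460). The tray's top corners and divider cross are sharp in the second crop.

```bash
python3 - <<'E'
from h import *
f=lambda p:(p[0]/3.8+160,p[1]/3.8+145)
for n,p,z in [("Y",(86,240),.06),("G",(268,328),.06),("B",(469,460),.06),("W",(624,265),.06),("bare",(444,184),.06),("mug",(231,75),.068),("s1",(526,349),.04),("s2",(735,212),.04)]:
    print(n,at("scene",f(p),z).round(3))
g=lambda p:(p[0]/5+385,p[1]/5+270)
c=np.array([at("scene",g(p),.024) for p in [(210,20),(603,178),(475,515),(52,328)]])
print(c.round(3),c.mean(0),at("scene",g((333,250)),.021))
for i in range(4):
    d=c[(i+1)%4]-c[i];print(np.linalg.norm(d),np.arctan2(d[1],d[0]))
# cells: order corners Y,W,B,G
m=c.mean(0)
for k,q in zip("YWBG",c): print(k,(m+(q-m)/np.linalg.norm(q-m)*.04*2**.5).round(4))
E
```

```text
Y [ 0.606 -0.347]
G [ 0.603 -0.214]
B [ 0.619 -0.067]
W [ 0.459 -0.073]
bare [ 0.459 -0.199]
mug [ 0.457 -0.361]
s1 [ 0.526 -0.095]
s2 [ 0.372 -0.051]
[[0.459 0.174]
 [0.448 0.336]
 [0.607 0.347]
 [0.62  0.186]] [0.53355141 0.26109054] [0.53129523 0.26054852]
0.16206755691413818 1.6394554492052813
0.15994203832173465 0.07078323107632431
0.16151563044253986 -1.4941850413977966
0.16122855655539978 -3.067371415041196
Y [0.4967 0.2182]
W [0.491  0.2984]
B [0.5703 0.3041]
G [0.5763 0.2241]
```

```bash
cat >> h.py <<'E'
def go(x,y,z,yaw=2.427):
    from station import readout
    from scipy.spatial.transform import Rotation as R
    s=readout.sense();M=toolT(s);d=M[:3,:3].T@(np.array([x,y,z])-M[:3,3])*100
    r=(R.from_matrix(M[:3,:3]).inv()*R.from_euler('xyz',[np.pi,0,yaw])).as_rotvec()
    print("t%.1f"%s['t'],s['position'].round(4),"F",s['ft_force'].round(1),"w%.2f g%.1f"%(s['width'],s['grasp_force']),"->",d.round(2),r.round(3))
def snap(name):
    from station import readout,cams
    s=readout.sense();c=cams.capture("wrist");cv2.imwrite(f"pics/{name}.png",c["img"])
    T=toolT(s)@load("wrist")[2];np.save(f"{name}_T.npy",T);return c["img"],T
E
python3 -c "
from h import *
go(.619,-.067,.17)"
```

```text
t0.1 [ 0.2459 -0.4915  0.2307] F [-0.2 -0.7  0.2] w1.00 g0.0 -> [ 52.36 -21.27   6.1 ] [-1.000e-03 -1.000e-03 -1.963e+00]
```

```bash
python3 -m inch '[[52.4,-21.3,6.1,0,0,-1.963],[52.4,-21.3,6.1,0,0,-1.963],[52.4,-21.3,6.1,0,0,-1.963],[52.4,-21.3,6.1,0,0,-1.963],[52.4,-21.3,6.1,0,0,-1.963],[52.4,-21.3,6.1,0,0,-1.963],[52.4,-21.3,6.1,0,0,-1.963],[52.4,-21.3,6.1,0,0,-1.963],[52.4,-21.3,6.1,0,0,-1.963],[52.4,-21.3,6.1,0,0,-1.963],[52.4,-21.3,6.1,0,0,-1.963],[52.4,-21.3,6.1,0,0,-1.963],[52.4,-21.3,6.1,0,0,-1.963],[52.4,-21.3,6.1,0,0,-1.963],[52.4,-21.3,6.1,0,0,-1.963],[52.4,-21.3,6.1,0,0,-1.963],[52.4,-21.3,6.1,0,0,-1.963],[52.4,-21.3,6.1,0,0,-1.963],[52.4,-21.3,6.1,0,0,-1.963]]' 1 40; python3 - <<'E'
from h import *
go(.619,-.067,.17); snap("w1")
E
```

```text
t: 2.05
position: [0.6194, -0.0674, 0.1705]
tcp_rot: [3.141, 0.0, 2.426]
ft_force: [0.0, -0.6, 1.1]
width: 0.996
grasp_force: 0.0
t2.0 [ 0.6194 -0.0674  0.1705] F [ 0.  -0.6  1.1] w1.00 g0.0 -> [0.05 0.   0.05] [ 0.     0.    -0.001]
```

View pics/w1.png

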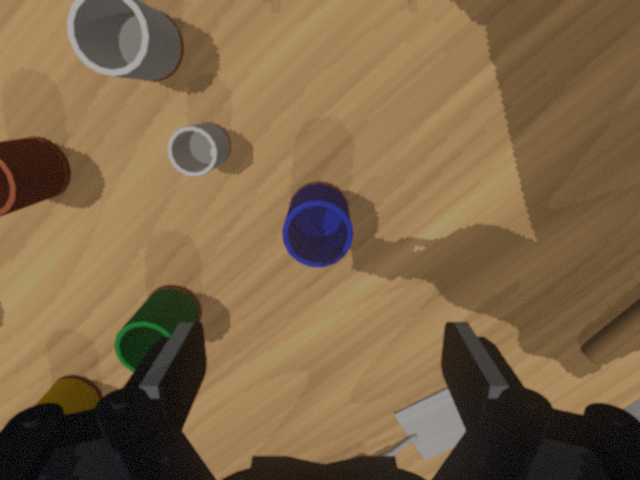

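Wrist view: blue rim centre at (318,233), white (large) rim centre at (109,36), the small white look-alike at (193,150), green rim at about (150,348).

```bash
python3 - <<'E'
from h import *
T=np.load("w1_T.npy")
for p in[(318,233),(109,36),(150,350)]:print(at("wrist",p,.06,T).round(4))
b=at("wrist",(318,233),.06,T)
go(*b,.026)
E
```

```text
[ 0.616  -0.0702]
[ 0.4537 -0.082 ]
[ 0.6033 -0.2175]
t2.1 [ 0.6194 -0.0673  0.1704] F [-1.   0.2 -0. ] w1.00 g0.0 -> [ 0.06 -0.45 14.44] [ 0.     0.    -0.001]
```

```bash
python3 -m inch '[[0,-0.4,2],[0,-0.4,4],[0,-0.4,6],[0,-0.4,8],[0,-0.4,10],[0,-0.4,12],[0,-0.4,13.5],[0,-0.4,15],[0,-0.4,15]]' 2>&1 | tail -3;  python3 -m inch '[[0,-0.4,2,0,0,0],[0,-0.4,4,0,0,0],[0,-0.4,6,0,0,0],[0,-0.4,8,0,0,0],[0,-0.4,10,0,0,0],[0,-0.4,12,0,0,0],[0,-0.4,13.5,0,0,0],[0,-0.4,15,0,0,0],[0,-0.4,15,0,0,0]]' && python3 -m inch '[[0,0,0,0,0,0],[0,0,0,0,0,0],[0,0,0,0,0,0],[0,0,0,0,0,0],[0,0,0,0,0,0],[0,0,0,0,0,0],[0,0,0,0,0,0],[0,0,0,0,0,0]]' -1 40
```

```text
invalid input at $[0]: expected 6 numbers
t: 3.0
position: [0.6151, -0.0697, 0.0182]
tcp_rot: [-3.14, -0.003, 2.426]
ft_force: [-0.7, -0.1, 0.3]
width: 0.998
grasp_force: 0.0
t: 3.8
position: [0.6178, -0.0703, 0.0216]
tcp_rot: [3.141, 0.002, 2.427]
ft_force: [-0.9, -0.0, 6.7]
width: 0.537
grasp_force: 41.4
```

Gripped at a width of 0.537 (about 46 mm). Next I'll lift it and work out the transfer.

```bash
python3 -m inch '[[0,0,-2,0,0,0],[0,0,-5,0,0,0],[0,0,-8,0,0,0],[0,0,-11,0,0,0],[0,0,-14,0,0,0],[0,0,-14,0,0,0],[0,0,-14,0,0,0]]'; python3 - <<'E'
from h import *
go(.5703,.3041,.16)
E
```

```text
t: 4.5
position: [0.617, -0.07, 0.1606]
tcp_rot: [3.141, 0.001, 2.427]
ft_force: [-0.7, -1.0, -2.3]
width: 0.538
grasp_force: 41.4
t4.5 [ 0.617  -0.07    0.1606] F [-0.7 -1.  -2.3] w0.54 g41.4 -> [28.05 25.2   0.05] [ 0.001  0.001 -0.   ]
```

```bash
python3 -m inch '[[2.8,2.5,0,0,0,0],[5.6,5,0,0,0,0],[8.4,7.5,0,0,0,0],[11.2,10,0,0,0,0],[14,12.6,0,0,0,0],[16.8,15.1,0,0,0,0],[19.6,17.6,0,0,0,0],[22.4,20.1,0,0,0,0],[25.2,22.7,0,0,0,0],[28.05,25.2,0,0,0,0],[28.05,25.2,0,0,0,0],[28.05,25.2,0,0,0,0]]'; python3 - <<'E'
from h import *
go(.5703,.3041,.033); snap("w2")
E
```

```text
t: 5.7
position: [0.5686, 0.3045, 0.1581]
tcp_rot: [-3.138, -0.001, 2.429]
ft_force: [0.1, -0.5, -0.5]
width: 0.534
grasp_force: 41.5
t5.7 [0.5686 0.3045 0.1581] F [ 0.1 -0.5 -0.5] w0.53 g41.5 -> [-0.17  0.13 12.51] [-0.003 -0.001  0.002]
```

View pics/w2.png

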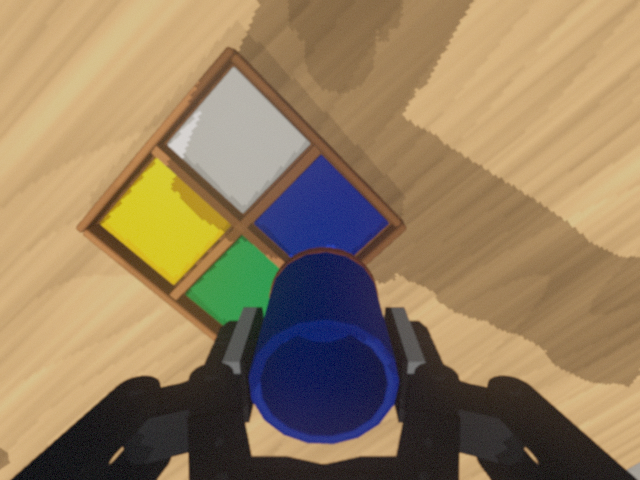

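The cup is held squarely. Outer tray corners are at (231,48) W, (80,229) Y and (405,225) B, with the cross at (240,226). I'll re-estimate the tray from these.

```bash
python3 - <<'E'
from h import *
T=np.load("w2_T.npy")
w,y,b=[at("wrist",p,.024,T) for p in[(231,48),(80,229),(405,225)]];x=at("wrist",(240,226),.021,T)
m=(y+b)/2;print(w,y,b,"mid",m,"cross",x,np.linalg.norm(w-y),np.linalg.norm(w-b),"yaw",np.arctan2(*(b-w)[::-1]))
m=(m+x)/2
u=(b-w)/np.linalg.norm(b-w)*.04;v=np.array([-u[1],u[0]])
for n,q in zip("YWBG",[-u-v,-u+v,u+v,u-v]):print(n,(m+q).round(4))
go(*(m+u+v),.033)
E
```

```text
[0.44647356 0.33369909] [0.45908647 0.17161125] [0.60523218 0.3455398 ] mid [0.53215933 0.25857552] cross [0.53141151 0.25739158] 0.16257784584292448 0.15919957491209819 yaw 0.07444524611054178
Y [0.4949 0.2151]
W [0.4889 0.2949]
B [0.5687 0.3008]
G [0.5746 0.2211]
t5.8 [0.569  0.3036 0.1585] F [-0.3 -0.3 -1. ] w0.54 g41.5 -> [-0.16 -0.19 12.55] [-0.003 -0.001  0.   ]
```

```bash
python3 -m inch '[[-0.15,-0.1,2.5,0,0,0],[-0.15,-0.1,5,0,0,0],[-0.15,-0.1,7.5,0,0,0],[-0.15,-0.1,9.5,0,0,0],[-0.15,-0.1,11,0,0,0],[-0.15,-0.1,12,0,0,0],[-0.15,-0.1,12.5,0,0,0],[-0.15,-0.1,12.7,0,0,0],[-0.15,-0.1,12.8,0,0,0],[-0.15,-0.1,12.9,0,0,0],[-0.15,-0.1,12.9,0,0,0]]'; python3 - <<'E'
from h import *
go(.569,.302,.0314)
E
```

```text
t: 6.85
position: [0.5713, 0.3027, 0.0326]
tcp_rot: [3.14, 0.001, 2.427]
ft_force: [-1.6, -0.7, 3.7]
width: 0.539
grasp_force: 41.9
t6.8 [0.5713 0.3027 0.0326] F [-1.6 -0.7  3.7] w0.54 g41.9 -> [ 0.13 -0.2   0.12] [ 0.001  0.001 -0.   ]
```

Contact felt (about +4 N). Now I'll release and rise, then head for the white cup.

```bash
python3 -m inch '[[0,0,0,0,0,0],[0,0,0,0,0,0],[0,0,0,0,0,0],[0,0,0,0,0,0],[0,0,0,0,0,0],[0,0,0,0,0,0],[0,0,-3,0,0,0],[0,0,-6,0,0,0],[0,0,-10,0,0,0],[0,0,-14,0,0,0],[0,0,-14,0,0,0]]' 1; python3 - <<'E'
from h import *
go(.456,-.078,.17)
E
```

```text
t: 7.95
position: [0.5742, 0.3039, 0.178]
tcp_rot: [3.132, 0.005, 2.427]
ft_force: [-0.1, 0.7, 0.3]
width: 0.999
grasp_force: 0.0
t8.0 [0.5742 0.3039 0.178 ] F [-0.1  0.7  0.3] w1.00 g0.0 -> [-16.1  -36.6    0.52] [ 0.01   0.005 -0.   ]
```

```bash
python3 -m inch '[[-16,-36.5,0.2,0,0,0],[-16,-36.5,0.2,0,0,0],[-16,-36.5,0.2,0,0,0],[-16,-36.5,0.2,0,0,0],[-16,-36.5,0.2,0,0,0],[-16,-36.5,0.2,0,0,0],[-16,-36.5,0.2,0,0,0],[-16,-36.5,0.2,0,0,0],[-16,-36.5,0.2,0,0,0],[-16,-36.5,0.2,0,0,0],[-16,-36.5,0.2,0,0,0],[-16,-36.5,0.2,0,0,0]]'; python3 - <<'E'
from h import *
im,T=snap("w3")
hsv=cv2.cvtColor(im,cv2.COLOR_BGR2HSV)
go(.456,-.078,.0204)
E
```

```text
t: 9.15
position: [0.4525, -0.0768, 0.1691]
tcp_rot: [3.142, -0.0, 2.429]
ft_force: [0.8, 0.9, -0.6]
width: 1.001
grasp_force: 0.0
t9.2 [ 0.4525 -0.0768  0.1691] F [-0.7 -0.8 -0. ] w1.00 g0.0 -> [-0.35  0.14 14.87] [ 0.    -0.     0.002]
```

View pics/w3.png

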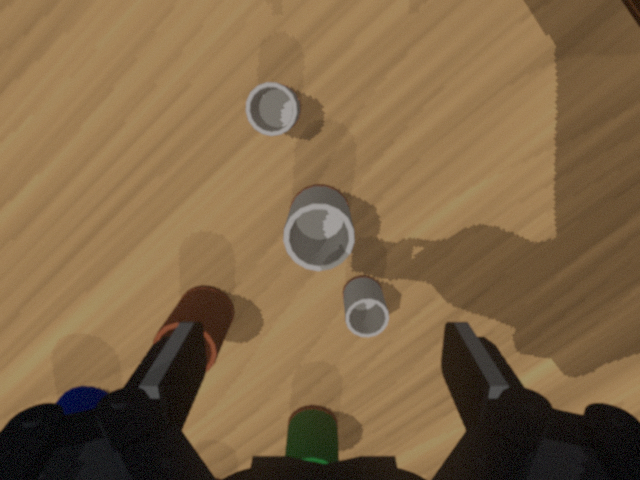

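White rim centre at (319,237). The small cup at (366,318) and the bare cup at (185,348) are clear of the finger path.

```bash
python3 - <<'E'
from h import *
b=at("wrist",(319,237),.06,np.load("w3_T.npy"));print(b,at("wrist",(366,318),.04,np.load("w3_T.npy")),at("wrist",(185,350),.06,np.load("w3_T.npy")))
go(*b,.0204)
E
```

```text
[ 0.45114123 -0.08060278] [ 0.52598737 -0.10013148] [ 0.45277505 -0.20691374]
t9.2 [ 0.4525 -0.0768  0.1691] F [-0.7 -0.8 -0. ] w1.00 g0.0 -> [-0.15 -0.38 14.87] [ 0.    -0.     0.002]
```

```bash
python3 -m inch '[[-0.1,-0.3,2,0,0,0],[-0.1,-0.3,4,0,0,0],[-0.1,-0.3,6,0,0,0],[-0.1,-0.3,8,0,0,0],[-0.1,-0.3,10,0,0,0],[-0.1,-0.3,12,0,0,0],[-0.1,-0.3,13.5,0,0,0],[-0.1,-0.3,14.9,0,0,0],[-0.1,-0.3,14.9,0,0,0]]' && python3 -m inch '[[0,0,0,0,0,0],[0,0,0,0,0,0],[0,0,0,0,0,0],[0,0,0,0,0,0],[0,0,0,0,0,0],[0,0,0,0,0,0],[0,0,0,0,0,0],[0,0,0,0,0,0]]' -1 40 && python3 -m inch '[[0,0,-2,0,0,0],[0,0,-5,0,0,0],[0,0,-8,0,0,0],[0,0,-11,0,0,0],[0,0,-14,0,0,0],[0,0,-14,0,0,0],[0,0,-14,0,0,0]]'; python3 - <<'E'
from h import *
go(.490,.296,.16)
E
```

```text
t: 10.1
position: [0.4499, -0.0794, 0.0188]
tcp_rot: [-3.14, -0.003, 2.429]
ft_force: [0.6, 1.3, -0.5]
width: 1.004
grasp_force: 0.0
t: 10.9
position: [0.4518, -0.081, 0.0213]
tcp_rot: [3.14, 0.001, 2.427]
ft_force: [0.4, 1.3, 5.8]
width: 0.529
grasp_force: 40.9
t: 11.6
position: [0.4514, -0.0813, 0.1608]
tcp_rot: [3.141, 0.002, 2.427]
ft_force: [0.2, -0.0, -0.9]
width: 0.534
grasp_force: 41.3
t11.6 [ 0.4514 -0.0813  0.1608] F [ 0.2 -0.  -0.9] w0.53 g41.3 -> [21.81 31.02  0.06] [ 0.001  0.002 -0.   ]
```

```bash
python3 -m inch '[[2.2,3.1,0,0,0,0],[4.4,6.2,0,0,0,0],[6.6,9.3,0,0,0,0],[8.8,12.4,0,0,0,0],[11,15.5,0,0,0,0],[13.2,18.6,0,0,0,0],[15.4,21.7,0,0,0,0],[17.6,24.8,0,0,0,0],[19.8,28,0,0,0,0],[21.8,31,0,0,0,0],[21.8,31,0,0,0,0],[21.8,31,0,0,0,0],[21.8,31,0,0,0,0]]'; python3 - <<'E'
from h import *
go(.490,.296,.0314)
E
```

```text
t: 12.9
position: [0.4886, 0.2947, 0.159]
tcp_rot: [-3.139, -0.001, 2.426]
ft_force: [0.3, 0.3, -1.0]
width: 0.532
grasp_force: 41.5
t12.9 [0.4886 0.2947 0.159 ] F [ 0.3  0.3 -1. ] w0.53 g41.5 -> [-0.04  0.22 12.76] [-0.003 -0.001 -0.001]
```

```bash
python3 -m inch '[[0,0.1,2.5,0,0,0],[0,0.1,5,0,0,0],[0,0.1,7.5,0,0,0],[0,0.1,9.5,0,0,0],[0,0.1,11,0,0,0],[0,0.1,12,0,0,0],[0,0.1,12.5,0,0,0],[0,0.1,12.7,0,0,0],[0,0.1,12.8,0,0,0],[0,0.1,12.9,0,0,0],[0,0.1,12.9,0,0,0]]'
```

```text
t: 14.0
position: [0.4908, 0.2968, 0.0323]
tcp_rot: [3.141, 0.001, 2.427]
ft_force: [-0.7, -0.6, 3.8]
width: 0.534
grasp_force: 41.8
```

Seated with about +4 N. I'll release and rise, then look on the way to green.

```bash
python3 -m inch '[[0,0,0,0,0,0],[0,0,0,0,0,0],[0,0,0,0,0,0],[0,0,0,0,0,0],[0,0,0,0,0,0],[0,0,0,0,0,0],[0,0,-3,0,0,0],[0,0,-6,0,0,0],[0,0,-10,0,0,0],[0,0,-14,0,0,0],[0,0,-14,0,0,0],[0,0,-14,0,0,0],[0,0,-14,0,0,0]]' 1; python3 - <<'E'
from h import *
snap("w4")
go(.600,-.217,.17)
E
```

```text
t: 15.3
position: [0.4894, 0.2964, 0.1702]
tcp_rot: [-3.14, -0.001, 2.427]
ft_force: [0.7, -0.2, -1.1]
width: 1.0
grasp_force: 0.0
t15.3 [0.4892 0.2963 0.1698] F [-0.2 -0.1 -0.6] w1.00 g0.0 -> [-4.201e+01 -3.150e+01  1.000e-02] [-0.002 -0.001 -0.   ]
```

View pics/w4.png

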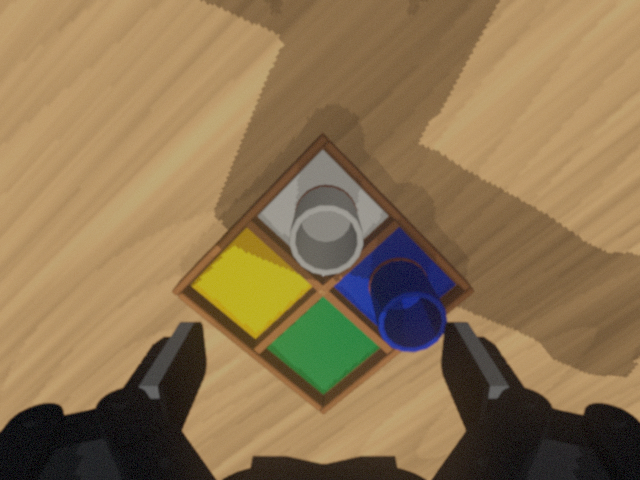

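Both cups stand upright in their cells: white rim at (326,239), blue rim at (409,312). Tray corners are at (322,136), (175,291), (322,411) and (471,291).

```bash
python3 - <<'E'
from h import *
T=np.load("w4_T.npy")
c=np.array([at("wrist",p,.024,T) for p in[(175,291),(322,136),(471,291),(322,411)]]);m=c.mean(0);print(m,np.linalg.norm(c-np.roll(c,1,0),axis=1))
t=m+(c-m)*(.04/.083)
print("YWBG",t.round(4).tolist());print("W,B",at("wrist",(326,239),.071,T)-t[1],at("wrist",(409,312),.071,T)-t[2])
E
python3 -m inch '[[-42,-31.5,0,0,0,0],[-42,-31.5,0,0,0,0],[-42,-31.5,0,0,0,0],[-42,-31.5,0,0,0,0],[-42,-31.5,0,0,0,0],[-42,-31.5,0,0,0,0],[-42,-31.5,0,0,0,0],[-42,-31.5,0,0,0,0],[-42,-31.5,0,0,0,0],[-42,-31.5,0,0,0,0],[-42,-31.5,0,0,0,0],[-42,-31.5,0,0,0,0],[-42,-31.5,0,0,0,0],[-42,-31.5,0,0,0,0],[-42,-31.5,0,0,0,0]]'
python3 - <<'E'
from h import *
snap("w5")
go(.600,-.217,.17)
E
```

```text
[0.53094739 0.25773074] [0.15932191 0.16136514 0.16194694 0.16061392]
YWBG [[0.4955, 0.2164], [0.4891, 0.2939], [0.567, 0.2989], [0.5721, 0.2217]]
W,B [0.00017147 0.00320333] [-0.00438367  0.00620839]
t: 16.85
position: [0.6006, -0.2149, 0.171]
tcp_rot: [-3.141, -0.001, 2.429]
ft_force: [0.2, -0.0, 0.6]
width: 1.0
grasp_force: 0.0
t16.9 [ 0.6008 -0.215   0.1712] F [ 0.2  0.2 -0.4] w1.00 g0.0 -> [-0.07 -0.2   0.12] [-0.    -0.001  0.002]
```

View pics/w5.png

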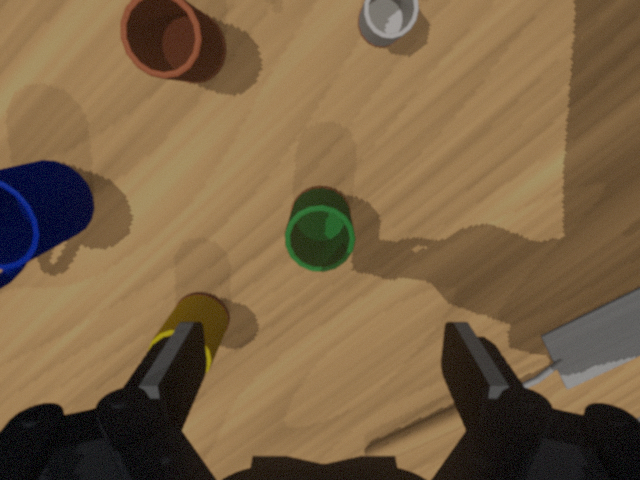

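Both are within about 6 mm of centre. Green rim centre is at (320,239), yellow rim at about (183,360). Next I'll grasp green.

```bash
python3 - <<'E'
from h import *
b=at("wrist",(320,239),.06,np.load("w5_T.npy"));print(b,at("wrist",(183,362),.06,np.load("w5_T.npy")))
go(*b,.0204)
E
```

```text
[ 0.60109911 -0.21947581] [ 0.60713466 -0.35477149]
t16.9 [ 0.6008 -0.215   0.1712] F [ 0.2  0.2 -0.4] w1.00 g0.0 -> [-0.33 -0.31 15.08] [-0.    -0.001  0.002]
```

```bash
python3 -m inch '[[-0.25,-0.2,2,0,0,0],[-0.25,-0.2,4,0,0,0],[-0.25,-0.2,6,0,0,0],[-0.25,-0.2,8,0,0,0],[-0.25,-0.2,10,0,0,0],[-0.25,-0.2,12,0,0,0],[-0.25,-0.2,13.5,0,0,0],[-0.25,-0.2,14.9,0,0,0],[-0.25,-0.2,14.9,0,0,0]]' && python3 -m inch '[[0,0,0,0,0,0],[0,0,0,0,0,0],[0,0,0,0,0,0],[0,0,0,0,0,0],[0,0,0,0,0,0],[0,0,0,0,0,0],[0,0,0,0,0,0],[0,0,0,0,0,0]]' -1 40 && python3 -m inch '[[0,0,-2,0,0,0],[0,0,-5,0,0,0],[0,0,-8,0,0,0],[0,0,-11,0,0,0],[0,0,-14,0,0,0],[0,0,-14,0,0,0],[0,0,-14,0,0,0]]'; python3 - <<'E'
from h import *
go(.574,.2215,.16)
E
```

```text
t: 17.8
position: [0.6002, -0.2186, 0.0204]
tcp_rot: [-3.141, -0.003, 2.427]
ft_force: [0.6, 0.0, -0.5]
width: 0.997
grasp_force: 0.0
t: 18.6
position: [0.6025, -0.22, 0.0236]
tcp_rot: [3.141, 0.002, 2.427]
ft_force: [0.3, 0.4, 6.0]
width: 0.536
grasp_force: 41.4
t: 19.3
position: [0.6016, -0.2198, 0.1625]
tcp_rot: [3.141, 0.001, 2.427]
ft_force: [-0.3, -0.0, -1.7]
width: 0.534
grasp_force: 41.4
t19.3 [ 0.6016 -0.2198  0.1625] F [-0.3 -0.  -1.7] w0.53 g41.4 -> [31.01 31.51  0.23] [ 0.     0.001 -0.   ]
```

```bash
python3 -m inch '[[2.6,2.6,0,0,0,0],[5.2,5.2,0,0,0,0],[7.8,7.9,0,0,0,0],[10.4,10.5,0,0,0,0],[13,13.2,0,0,0,0],[15.6,15.8,0,0,0,0],[18.2,18.5,0,0,0,0],[20.8,21.1,0,0,0,0],[23.4,23.7,0,0,0,0],[26,26.4,0,0,0,0],[28.5,29,0,0,0,0],[31,31.5,0,0,0,0],[31,31.5,0,0,0,0],[31,31.5,0,0,0,0],[31,31.5,0,0,0,0]]'; python3 - <<'E'
from h import *
go(.574,.2215,.0332)
E
```

```text
t: 20.8
position: [0.5731, 0.2205, 0.1609]
tcp_rot: [-3.139, -0.001, 2.426]
ft_force: [-0.4, -0.7, -1.6]
width: 0.535
grasp_force: 41.5
t20.8 [0.5731 0.2205 0.1609] F [-0.4 -0.7 -1.6] w0.53 g41.5 -> [-0.02  0.16 12.77] [-0.002 -0.001 -0.001]
```

```bash
python3 -m inch '[[0,0,2.5,0,0,0],[0,0,5,0,0,0],[0,0,7.5,0,0,0],[0,0,9.5,0,0,0],[0,0,11,0,0,0],[0,0,12,0,0,0],[0,0,12.5,0,0,0],[0,0,12.7,0,0,0],[0,0,12.8,0,0,0],[0,0,12.9,0,0,0],[0,0,12.9,0,0,0]]'
```

```text
t: 21.9
position: [0.5744, 0.2214, 0.0346]
tcp_rot: [3.141, 0.001, 2.427]
ft_force: [-1.7, -2.1, 4.7]
width: 0.531
grasp_force: 42.0
```

```bash
python3 -m inch '[[0,0,0,0,0,0],[0,0,0,0,0,0],[0,0,0,0,0,0],[0,0,0,0,0,0],[0,0,0,0,0,0],[0,0,0,0,0,0],[0,0,-3,0,0,0],[0,0,-6,0,0,0],[0,0,-10,0,0,0],[0,0,-14,0,0,0],[0,0,-14,0,0,0],[0,0,-14,0,0,0],[0,0,-14,0,0,0]]' 1; python3 - <<'E'
from h import *
go(.605,-.352,.17)
E
```

```text
t: 23.2
position: [0.573, 0.2213, 0.1721]
tcp_rot: [-3.14, -0.001, 2.427]
ft_force: [-0.5, -0.3, 0.2]
width: 1.003
grasp_force: 0.0
t23.2 [0.573  0.2213 0.1721] F [-0.5 -0.3  0.2] w1.00 g0.0 -> [-39.99 -41.2    0.23] [-0.002 -0.001 -0.   ]
```

```bash
python3 -m inch '[[-40,-41.2,0.3,0,0,0],[-40,-41.2,0.3,0,0,0],[-40,-41.2,0.3,0,0,0],[-40,-41.2,0.3,0,0,0],[-40,-41.2,0.3,0,0,0],[-40,-41.2,0.3,0,0,0],[-40,-41.2,0.3,0,0,0],[-40,-41.2,0.3,0,0,0],[-40,-41.2,0.3,0,0,0],[-40,-41.2,0.3,0,0,0],[-40,-41.2,0.3,0,0,0],[-40,-41.2,0.3,0,0,0],[-40,-41.2,0.3,0,0,0],[-40,-41.2,0.3,0,0,0],[-40,-41.2,0.3,0,0,0],[-40,-41.2,0.3,0,0,0],[-40,-41.2,0.3,0,0,0]]'
python3 - <<'E'
from h import *
snap("w6")
go(.605,-.352,.17)
E
```

```text
t: 24.9
position: [0.6062, -0.3505, 0.1705]
tcp_rot: [3.142, -0.0, 2.428]
ft_force: [0.1, 0.6, 0.2]
width: 1.0
grasp_force: 0.0
t24.9 [ 0.6062 -0.3508  0.1706] F [1.2 0.4 1.1] w1.00 g0.0 -> [ 0.01 -0.17  0.06] [0.    0.    0.001]
```

View pics/w6.png

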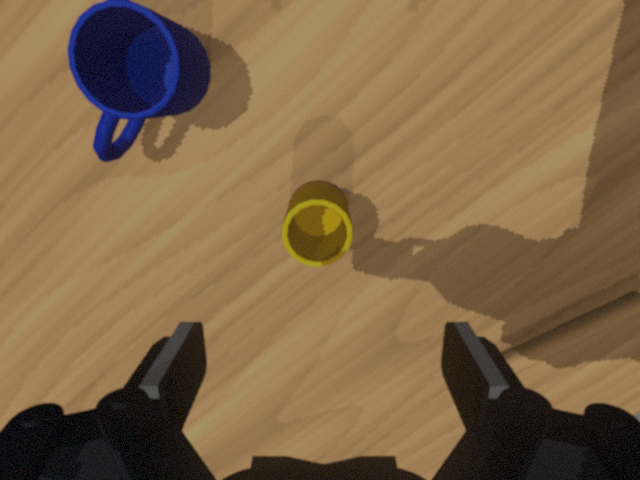

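Yellow rim centre at (317,233), the same offset as blue had. The mug is well clear at upper left.

```bash
python3 -m inch '[[0,-0.3,2,0,0,0],[0,-0.3,4,0,0,0],[0,-0.3,6,0,0,0],[0,-0.3,8,0,0,0],[0,-0.3,10,0,0,0],[0,-0.3,12,0,0,0],[0,-0.3,13.5,0,0,0],[0,-0.3,15,0,0,0],[0,-0.3,15,0,0,0]]' && python3 -m inch '[[0,0,0,0,0,0],[0,0,0,0,0,0],[0,0,0,0,0,0],[0,0,0,0,0,0],[0,0,0,0,0,0],[0,0,0,0,0,0],[0,0,0,0,0,0],[0,0,0,0,0,0]]' -1 40 && python3 -m inch '[[0,0,-2,0,0,0],[0,0,-5,0,0,0],[0,0,-8,0,0,0],[0,0,-11,0,0,0],[0,0,-14,0,0,0],[0,0,-14,0,0,0],[0,0,-14,0,0,0]]'; python3 - <<'E'
from h import *
go(.4955,.2165,.16)
E
```

```text
t: 25.85
position: [0.6026, -0.353, 0.0179]
tcp_rot: [-3.141, -0.004, 2.427]
ft_force: [0.2, -0.6, -0.2]
width: 1.003
grasp_force: 0.0
t: 26.65
position: [0.6048, -0.3549, 0.0218]
tcp_rot: [3.141, 0.003, 2.427]
ft_force: [-1.3, 0.5, 5.7]
width: 0.533
grasp_force: 41.3
t: 27.35
position: [0.6041, -0.3542, 0.1606]
tcp_rot: [3.141, 0.001, 2.427]
ft_force: [-0.9, 0.1, -1.3]
width: 0.531
grasp_force: 41.2
t27.4 [ 0.6041 -0.3542  0.1606] F [-0.9  0.1 -1.3] w0.53 g41.2 -> [4.561e+01 3.599e+01 2.000e-02] [ 0.     0.001 -0.   ]
```

```bash
python3 -m inch '[[2.9,2.3,0,0,0,0],[5.8,4.6,0,0,0,0],[8.7,6.9,0,0,0,0],[11.6,9.2,0,0,0,0],[14.5,11.5,0,0,0,0],[17.4,13.8,0,0,0,0],[20.3,16,0,0,0,0],[23.2,18.3,0,0,0,0],[26.1,20.6,0,0,0,0],[29,22.9,0,0,0,0],[31.9,25.2,0,0,0,0],[34.8,27.5,0,0,0,0],[37.7,29.8,0,0,0,0],[40.6,32.1,0,0,0,0],[43.5,34.4,0,0,0,0],[45.6,36,0,0,0,0],[45.6,36,0,0,0,0],[45.6,36,0,0,0,0],[45.6,36,0,0,0,0]]'; python3 - <<'E'
from h import *
go(.4955,.2165,.0314)
E
```

```text
t: 29.25
position: [0.495, 0.2157, 0.1593]
tcp_rot: [-3.14, -0.001, 2.426]
ft_force: [0.1, 0.2, -0.9]
width: 0.533
grasp_force: 41.2
t29.2 [0.495  0.2157 0.1593] F [ 0.1  0.2 -0.9] w0.53 g41.2 -> [ 0.    0.12 12.79] [-0.002 -0.001 -0.001]
```

```bash
python3 -m inch '[[0,0,2.5,0,0,0],[0,0,5,0,0,0],[0,0,7.5,0,0,0],[0,0,9.5,0,0,0],[0,0,11,0,0,0],[0,0,12,0,0,0],[0,0,12.5,0,0,0],[0,0,12.7,0,0,0],[0,0,12.8,0,0,0],[0,0,12.9,0,0,0],[0,0,12.9,0,0,0]]'
```

```text
t: 30.35
position: [0.4958, 0.2164, 0.0327]
tcp_rot: [3.141, 0.001, 2.427]
ft_force: [-3.1, -2.8, 6.8]
width: 0.535
grasp_force: 41.9
```

Contact again at +6.8 N. I'll release, rise and back off to view the tray.

```bash
python3 -m inch '[[0,0,0,0,0,0],[0,0,0,0,0,0],[0,0,0,0,0,0],[0,0,0,0,0,0],[0,0,0,0,0,0],[0,0,0,0,0,0],[0,0,-3,0,0,0],[0,0,-6,0,0,0],[0,0,-10,0,0,0],[0,0,-14,0,0,0],[-5,0,-16,0,0,0],[-8,0,-18,0,0,0],[-8,0,-18,0,0,0],[-8,0,-18,0,0,0]]' 1; python3 - <<'E'
from h import *
from station import cams
a,_=snap("w7"); s=cams.capture("scene")["img"]
im=np.hstack([cv2.resize(a,(400,300)),cv2.resize(s,(400,300))]);cv2.imwrite("pics/final.png",im)
E
```

```text
t: 31.75
position: [0.5561, 0.1638, 0.2112]
tcp_rot: [3.141, -0.0, 2.425]
ft_force: [-0.6, -0.3, -0.8]
width: 1.004
grasp_force: 0.0
```

View pics/final.png

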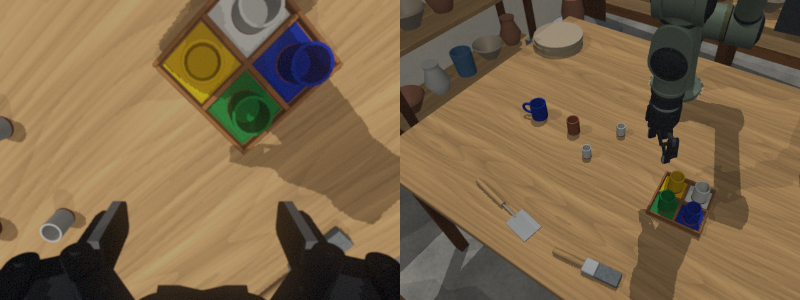

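All four cups stand upright in their matching cells: yellow (203,62), white (258,10), green (250,115) and blue (310,65) in the left panel. The bare cup and the mug haven't moved in the scene view, so I'm handing in.

```bash
python3 -c "
from station import bot
print(bot.hand_in())"
```

```text
the job is handed in; nothing more can be done
None
```

I set all four glazed cups down upright in the cells of their own colour, left the bare-clay cup and blue mug untouched, and handed the job in at about 32 s; the hand-in returned no verdict.

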